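# Latch down the compartment tray

### The job

Lock the fittings tray that is divided into compartments: turn its latch handle by the upright knob, up over the cam and on until the handle drops fully into the low notch with its toe over the tray's front rim, then let go. Leave the latch of the undivided tray as it is.

Things in the scene. Friction and masses are not known exactly. Their poses are not given: they have to be found in the camera images.
- divided_tray: Grey steel tray 200 x 170 mm, 58 mm high, walls make six compartments; fixed on the bench. Origin: on the bench under the latch's vertical pivot axis, 34 mm in front of the tray's front wall; z up, x from pivot to tray (away from the robot, yaw within 0.25 rad), y left. Under the latch: bracket 58 x 66 mm, 38 mm high, and a ring cam. Screwdriver, 75 mm tin and 22 mm high bush stand clear.
- divided_knob (a point): Middle of the upright black round knob (22 mm diameter, 50 mm tall) on the end of the divided tray's latch handle, 75 mm from the pivot. Under the knob is the handle's flat steel bar, 18 mm wide, 8 mm thick, its top 25 mm below this point. Height of this point over the bench: 108 mm at the start, 112 mm on the cam's crest, 99 mm in the low notch.
- divided_latch (a joint): Handle turn, rad, counter-clockwise from above. 0: knob on the tray's +y (left) side; starts at 0 to 0.1. Climbs the cam till 0.45, flat crest to 1.05, drops by its spring 1.1 to 1.4, rests in the low notch at 1.55: knob on the tray's -x side (towards the robot), toe over the rim. Takes about 3 N at the knob; stays where left on the crest. Must be free to rise 5 mm and fall 13 mm.
- plain_latch (a joint): Identical latch of the undivided tray (same size, full of loose rings), fixed to the left or right of the divided one, pivots over 280 mm apart. Starts at 0 to 0.1 rad and must be left so.

How it is judged:
By the outcome, as a careful person would: the job done as asked, in the order asked, and still so for the second after the job is handed in, with the robot touching nothing.
It also fails if it takes over 35 s, if anything falls off the work surface, if the arm or the gripper's body presses on something with over 40 N, if the wrist force passes 120 N, or if a joint passes its speed limit or range.

### The arm

A 6-joint arm with a two-finger parallel gripper is mounted at the origin on the work surface. World frame = base frame: x ahead of the robot, y to its left, z up, the work surface at z = 0. Lengths are in m, angles in rad, forces in N, time in s.
With the tool pointing down it reaches from about 0.275 to 0.85 m from the base axis. Payload 19 kg.
Tool frame: the origin (TCP) lies on the centre line of the jaws, within the pads' length; the fingertips stand 17 mm ahead of it and the grasp point (between the pads) lies 2 mm behind it (r.tcp_to_tips is the distance from the TCP to the fingertips, in m); z points along the fingers, y is the direction in which the jaws open and shut (so a half turn about z gives the same grasp; the last joint's range is limited). The gripper opens to 85 mm and grips with 20 to 120 N. Pads are 22 mm wide; open, the fingers measure 114 mm over their backs; the gripper's body (76 mm by 85 mm) begins 54 mm behind the grasp point. The pads swing forward as they close: fully open they stand 13 mm farther back than shut.
Start: joints at [-0.134, 0.15, 1.437, -0, 1.554, -0.134], TCP at [0.575, -0, 0.209] pointing down, gripper open.
Joint ranges: [-2.8, 2.8], [-0.68, 2.1], [0.12, 2.68], [-1.39, 4.53], [0.16, 2.79], [-2.81, 2.81]. Speed limits (rad/s): [1.89, 1.89, 2.22, 3.01, 3.01, 3.01].

### API

Orientations are given as a unit quaternion [w, x, y, z].
In Python, from station import telemetry, grab_frame, sign_off, r gives the robot as it stands.
- The arm moves only by the tool step_arm, never from a script. Its argument "increments" is one flat list of numbers, 6 for each row, row after row: the shift along the tool's x, y, z in mm, then the turn, a rotation vector about the tool's x, y, z in rad. A call has 1 to 8 rows; each row shifts and turns the commanded pose from where the row before left it, along the tool's axes as they then stand; what a row does not reach is not made up. A row lasts 1/12 s, in which the tool goes at most 41.7 mm and 7.16 degrees, less where a joint would pass 70% of its speed; a pose out of reach is approached as far as the arm can. A call is refused whole if a number of a shift passes 41.7 or a number of a turn 0.125, either way. A call with a gripper value outside its range is refused whole. "hand" is the finger opening in mm, from 0 to 85.4, set as the call begins (left out, the last holds). The fingers move at their own pace and stop on an object; "newtons" is the grip in N (left out, the last holds). Time passes only in rows, so rows that do not move let the fingers close. It gives the time, the measured TCP pose, the force and the opening at its end, in the units of the state.
- telemetry.read_state(): the state, without advancing time (a new reading comes with each control period).
- grab_frame(name): name is "scene" or "side" or "wrist"; returns a dict with "image" (384x512x3 uint8, blue, green, red), "fx", "fy", "cx", "cy" (pixels), "k1" (the pictures are not rectified: a ray, as slopes to the right and down, at radius r is drawn at 1 + k1 r^2 times it, then the intrinsics apply), "rvec" (rotation vector, rad) and "tvec" (3), from world to camera coordinates, as OpenCV has them. Camera axes: x right, y down, z forward; pixel columns grow to the right and rows downward; lengths in m; the calibration is good to about 2 mm. A picture is of the moment at which its call begins. There is no depth.
- sign_off(): hands the job in, once; it reports no verdict.
The state is a dict: "clock": time; "joint_positions": joint angles; "joint_velocities": joint speeds; "joint_torque": joint torques, N m; "tool_pos": TCP position; "tool_rot": TCP orientation; "contact_force": force on the tool from outside, world axes, zero at the start; "torque": the same for the moment, N m; "finger_gap": finger opening in m.
Only numpy, scipy, OpenCV 4.12 (cv2) and the standard library are available. Lean on these libraries where they do the work, as an engineer would, in place of code of your own. Each camera call takes 0.05 s, during which the arm holds its last target. There are 200 camera calls.

## Working session

There is one attempt and no reset: what is moved stays moved. The work goes in short steps, Python scripts to look and compute and a tool call to move; the robot and the scene stay as the last step left them, time stands still between calls to the robot, and variables do not carry over. Pictures are saved under pics/ and viewed, about 8 in all and at most 12, crops included, and the job is handed in when it is done.

Besides the shell and the picture viewer there is one more tool, called as name(argument=value, ...) on one line, values as JSON. step_arm: Moves the arm, as the interface text tells. Its arguments: {"type":"object","properties":{"increments":{"type":"array","items":{"type":"number"}},"hand":{"type":"number"},"newtons":{"type":"number"}},"required":["increments"]}

```bash
mkdir -p pics; cat > h.py <<'E'
import numpy as np, cv2
from station import telemetry, grab_frame, sign_off, r
def ray(f,u,v):
    R=cv2.Rodrigues(np.array(f["rvec"],float))[0]; t=np.array(f["tvec"],float).ravel()
    d=np.array([(u-f["cx"])/f["fx"],(v-f["cy"])/f["fy"]]); s=d.copy()
    for _ in range(20): s=d/(1+f["k1"]*(s@s))
    return -R.T@t, R.T@np.array([s[0],s[1],1])
def onz(f,u,v,z):
    c,d=ray(f,u,v); return c+d*(z-c[2])/d[2]
def proj(f,p):
    R=cv2.Rodrigues(np.array(f["rvec"],float))[0]; q=R@np.array(p)+np.array(f["tvec"],float).ravel()
    s=q[:2]/q[2]; s=s*(1+f["k1"]*(s@s)); return np.array([f["fx"]*s[0]+f["cx"],f["fy"]*s[1]+f["cy"]])
def tri(f1,p1,f2,p2):
    c1,d1=ray(f1,*p1); c2,d2=ray(f2,*p2); a,b=np.linalg.lstsq(np.c_[d1,-d2],c2-c1,rcond=None)[0]
    x,y=c1+a*d1,c2+b*d2; return (x+y)/2,np.linalg.norm(x-y)
E
python3 - <<'E'
from h import *
import pickle
F={n:grab_frame(n) for n in("scene","side","wrist")}
pickle.dump(F,open("F0.pkl","wb"))
for n,f in F.items(): cv2.imwrite(f"pics/{n}0.png",cv2.resize(f["image"],None,fx=1.5,fy=1.5)); print(n,ray(f,256,192))
print(telemetry.read_state())
E
```

```text
scene (array([0.80856054, 0.43242146, 0.60899909]), array([-0.32425102, -0.57551544, -0.75078106]))
side (array([0.31883274, 0.47146557, 0.63377411]), array([ 0.33637391, -0.6023872 , -0.72386992]))
wrist (array([0.57475516, 0.07375504, 0.37269091]), array([ 0.00497673, -0.2857592 , -0.95832428]))
{'clock': 0.15, 'joint_positions': array([-1.34021055e-01,  1.50879196e-01,  1.43786802e+00,  3.77494904e-05,
        1.55381010e+00, -1.34010432e-01]), 'joint_velocities': array([-4.86857175e-05, -1.17709922e-03, -2.52514932e-03,  7.16749483e-04,
       -2.06600926e-04, -3.13812527e-04]), 'joint_torque': array([ 2.28272773e-03, -7.13383126e+01, -5.71041870e+01, -3.10331814e-05,
        7.20541226e-03, -6.05664604e-05]), 'tool_pos': array([5.74786802e-01, 9.97127426e-06, 2.08517460e-01]), 'tool_rot': array([-3.95013765e-04,  7.07110688e-01,  7.07102710e-01, -2.77422927e-04]), 'contact_force': array([-0.39836269, -0.38172825,  0.00074236]), 'torque': array([-0.03877588, -0.02966366,  0.05207085]), 'finger_gap': 0.08502757629680797}
```

View pics/scene0.png

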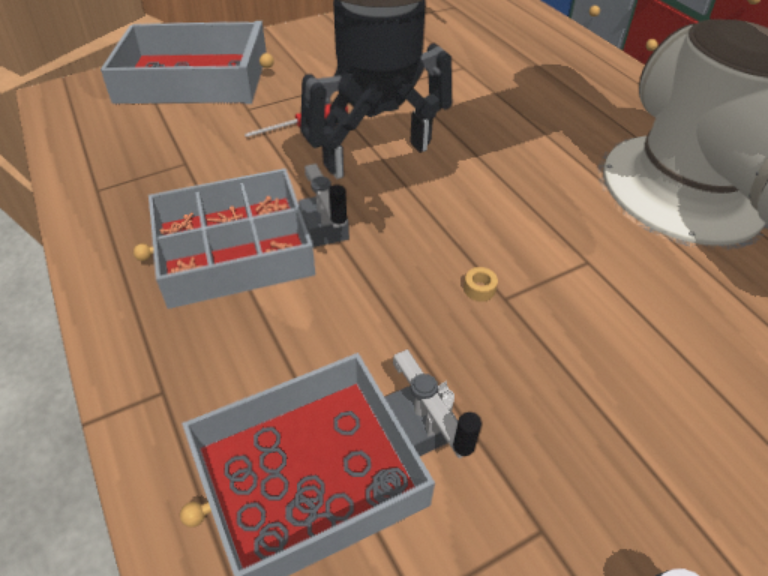

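View pics/side0.png

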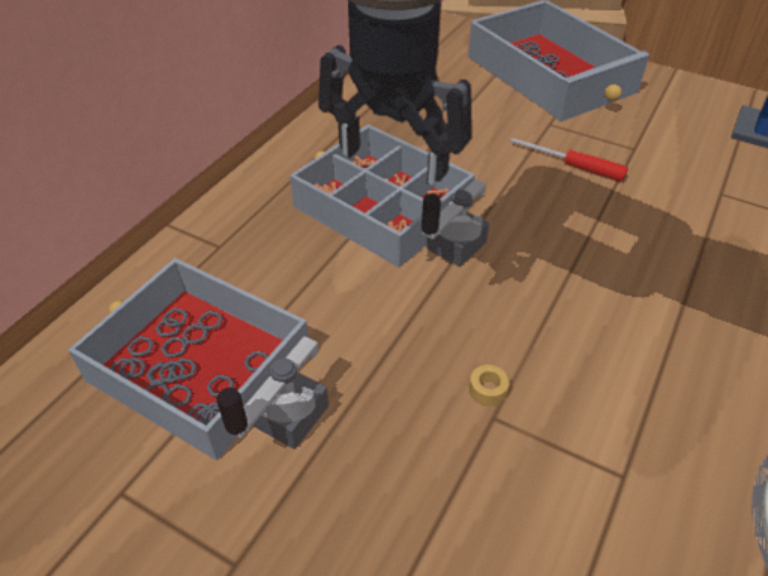

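Scene (1.5x) shows the divided tray's knob at (338,204) and its pivot cap at (321,184). In side they are at (431,213) and (463,200). The plain latch is nearer the camera, at larger y.

```bash
python3 - <<'E'
from h import *
import pickle
F=pickle.load(open("F0.pkl","rb")); a,b=F["scene"],F["side"]
def blob(f,u,v,w,h):
    x0,y0=int(u-w),int(v-h); p=f["image"][y0:int(v+h)+1,x0:int(u+w)+1].max(2)
    m=(p<45).astype(np.uint8); n,l,s,c=cv2.connectedComponentsWithStats(m)
    i=1+s[1:,4].argmax(); print(s[i]+[x0,y0,0,0,0],c[i]+[x0,y0]); return c[i]+[x0,y0]
ka=blob(a,338/1.5,204/1.5,8,16); kb=blob(b,431/1.5,213/1.5,8,16)
k,e=tri(a,ka,b,kb); print("knob",k,e)
p,e=tri(a,(321/1.5,184/1.5),b,(463/1.5,200/1.5)); print("pivot cap",p,e)
d=k-p; print("dist",np.hypot(*d[:2]), "dir",np.arctan2(d[1],d[0]))
for z in(.108,): print(onz(a,*ka,z),onz(b,*kb,z))
# tray top corners z=.058 scene & side
for q in((150,197),(297,172),(313,250),(163,285)): print("sc",onz(a,q[0]/1.5,q[1]/1.5,.058))
for q in((294,180),(370,128),(472,178),(399,232)): print("sd",onz(b,q[0]/1.5,q[1]/1.5,.058))
print("plain",tri(a,(468/1.5,434/1.5),b,(232/1.5,411/1.5)))
f=F["wrist"]; print(proj(f,k),proj(f,p))
E
```

```text
[220 124  11  25 243] [224.99176955 135.77366255]
[281 130  12  26 258] [286.74031008 142.37596899]
knob [ 0.57636935 -0.1038583   0.10690298] 0.0005111468089414272
pivot cap [ 0.56552975 -0.18209881  0.07795904] 0.0013898846150453054
dist 0.07898781431702198 dir 1.4331306105097161
[ 0.57678603 -0.1030598   0.108     ] [ 0.57574579 -0.10228295  0.108     ]
sc [ 0.78246014 -0.29453328  0.058     ]
sc [ 0.57581643 -0.24804503  0.058     ]
sc [ 0.62037037 -0.08928384  0.058     ]
sc [ 0.8083412  -0.11998785  0.058     ]
sd [ 0.79885893 -0.12763066  0.058     ]
sd [ 0.7720139  -0.29324685  0.058     ]
sd [ 0.58368757 -0.25542505  0.058     ]
sd [ 0.61853212 -0.10411516  0.058     ]
plain (array([0.60846359, 0.24020617, 0.10737314]), np.float64(0.0008455982967933571))
[255.98423719 279.47923338] [247.13181068 319.54350435]
```

View pics/wrist0.png

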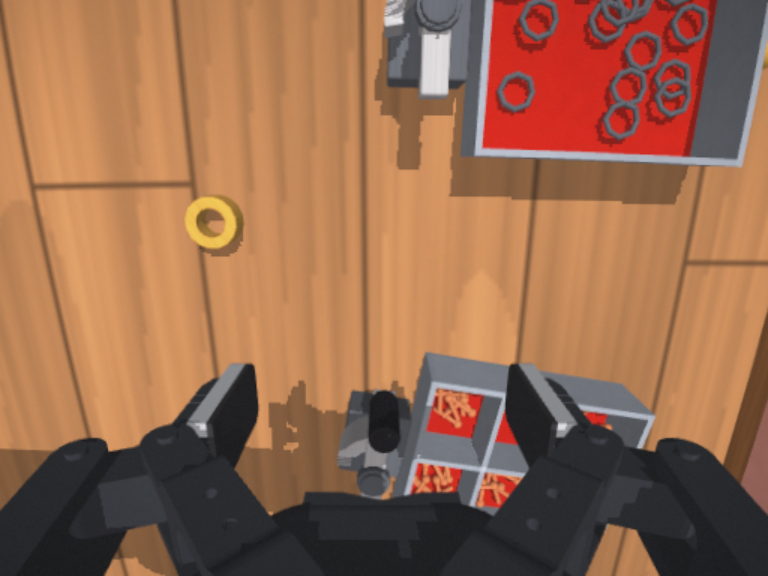

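step_arm(increments=[-26,0.4,0,0,0,0,-26,0.4,0,0,0,0,-26,0.4,0,0,0,0,-26,0.4,0,0,0,0,0,0,0,0,0,0.07,0,0,0,0,0,0.07,0,0,15,0,0,0,0,0,15,0,0,0], hand=40)

```text
clock: 0.82
tool_pos: [0.5768, -0.1043, 0.179]
tool_rot: [0.0, 0.755, 0.656, 0.0]
contact_force: [0.3, -0.2, -0.4]
finger_gap: 0.0402
```

```bash
python3 - <<'E'
from h import *
f=grab_frame("wrist"); s=telemetry.read_state(); print(s["tool_pos"],s["tool_rot"],s["finger_gap"])
print(r.tcp_to_tips, proj(f,[.5765,-.1035,.133]),proj(f,[.566,-.178,.083]))
cv2.imwrite("pics/w1.png",cv2.resize(f["image"],None,fx=1.5,fy=1.5))
E
```

```text
[ 0.57561696 -0.1038573   0.17528132] [-0.00154932  0.75496374  0.65576406 -0.00092173] 0.039945011456248125
0.017 [253.86989605 204.53180928] [253.9369743  257.80165222]
```

View pics/w1.png

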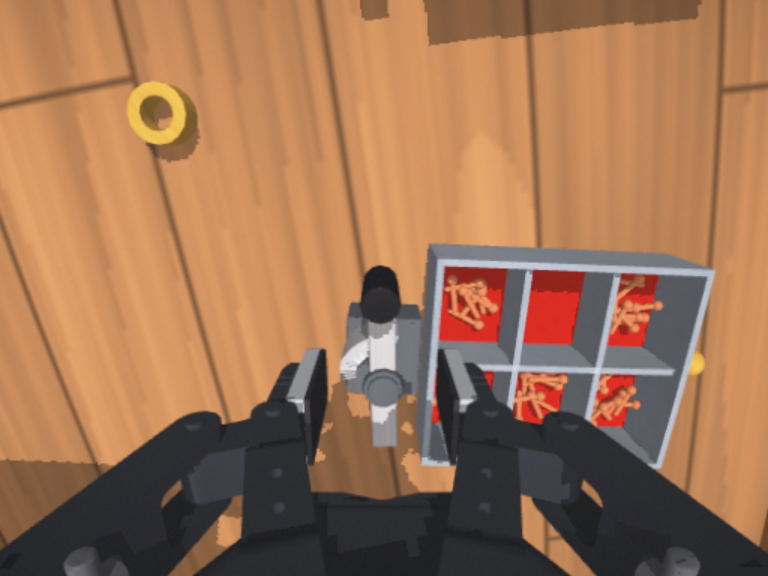

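The knob top is at (381,305) and the pivot cap at (383,386). The predictions were (381,307) and (381,387), so the estimate holds and the jaws line up. Next I descend.

step_arm(increments=[0,0,16,0,0,0,0,0,16,0,0,0,0,0,16,0,0,0,0,0,15,0,0,0,0,0,0,0,0,0])

```text
clock: 1.28
tool_pos: [0.5753, -0.1036, 0.1133]
tool_rot: [-0.002, 0.755, 0.656, -0.001]
contact_force: [-0.1, -0.3, -0.6]
finger_gap: 0.0401
```

step_arm(increments=[-0.1,-3.75,0,0,0,-0.05,-0.1,-3.75,0,0,0,-0.05,-0.1,-3.75,0,0,0,-0.05,-0.1,-3.75,0,0,0,-0.05], hand=34)

```text
clock: 1.62
tool_pos: [0.5617, -0.1035, 0.1171]
tool_rot: [0.0, 0.685, 0.729, 0.0]
contact_force: [-0.7, -0.0, 0.3]
finger_gap: 0.0341
```

```bash
python3 - <<'E'
from h import *
s=telemetry.read_state(); print(s["tool_pos"],s["tool_rot"],s["finger_gap"],s["contact_force"])
I=[]
for n in("scene","side"):
    f=grab_frame(n); u,v=map(int,proj(f,[.566,-.14,.1])); I.append(cv2.resize(f["image"][max(v-75,0):max(v-75,0)+150,u-65:u+65],(390,450)))
cv2.imwrite("pics/c2.png",np.hstack(I))
E
```

```text
[ 0.56171817 -0.10345886  0.11713479] [2.57385208e-04 6.84623757e-01 7.28896584e-01 1.20756445e-04] 0.03405426378018369 [-0.66781549 -0.04383192  0.33379095]
```

View pics/c2.png

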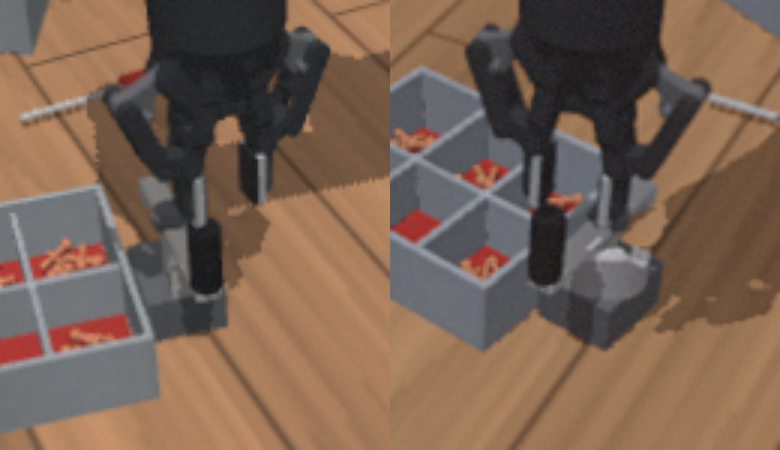

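```bash
python3 - <<'E'
from h import *
o=[]
for n in("scene","side"):
    f=grab_frame(n); u,v=map(int,proj(f,[.566,-.14,.1])); o.append((f,u-65,max(v-75,0)))
def T(a,b): return tri(o[0][0],(a[0]/3+o[0][1],a[1]/3+o[0][2]),o[1][0],((b[0]-390)/3+o[1][1],b[1]/3+o[1][2]))
print("knob mid",T((206,257),(547,245)))
print("knob top",T((206,225),(549,212)))
print("-x tip",T((262,198),(607,222)))
for n in(0,1):
  for p in([.5617,-.1035,.1],[.5765,-.1035,.133]): q=proj(o[n][0],p); print(n,(q[0]-o[n][1])*3+390*n,(q[1]-o[n][2])*3)
s=telemetry.read_state(); print(s["tool_pos"],s["tool_rot"],s["joint_velocities"])
E
```

```text
knob mid (array([ 0.57539346, -0.10372748,  0.10557218]), np.float64(0.0013613419472664344))
knob top (array([ 0.57491451, -0.10223965,  0.13234393]), np.float64(0.0012637185503233269))
-x tip (array([ 0.53715301, -0.10037599,  0.14106973]), np.float64(0.001624533083255931))
0 225.56722311502088 256.28929173073664
0 202.4368968892773 222.78056754113135
1 566.0978948116131 260.5480641784821
1 547.2434229409412 210.14133055578702
[ 0.56191481 -0.10353479  0.11677108] [3.10569988e-04 6.86263141e-01 7.27353275e-01 1.36880604e-04] [ 0.00031993  0.00448285  0.00237084 -0.00043318 -0.00515387  0.00350772]
```

```bash
python3 - <<'E'
from h import *
s=telemetry.read_state(); print(s["clock"],s["tool_pos"],s["contact_force"])
I=[]
for n in("scene","side","wrist"):
    f=grab_frame(n); u,v=map(int,proj(f,[.5617,-.1035,.115]) if n!="wrist" else (256,240)); h,w=(90,65) if n!="wrist" else (135,97)
    print(n,u-w,v-h)
    for z,c in((.1,(0,255,0)),(.117,(255,0,255))):
        q=proj(f,[.5617,-.1035,z]); cv2.circle(f["image"],tuple(int(x) for x in q),1,c,-1)
    I.append(cv2.resize(f["image"][v-h:v+h,u-w:u+w],(260,360),interpolation=cv2.INTER_CUBIC))
cv2.imwrite("pics/c3.png",np.hstack(I))
s=telemetry.read_state(); print(s["clock"],s["tool_pos"],s["contact_force"])
E
```

```text
1.8167 [ 0.56191481 -0.10353479  0.11677108] [-0.07208068  0.18357526 -0.60688954]
scene 166 40
side 229 51
wrist 159 105
1.9667 [ 0.5618285  -0.10346399  0.11621956] [-0.07430118  0.41625823 -0.27899152]
```

View pics/c3.png

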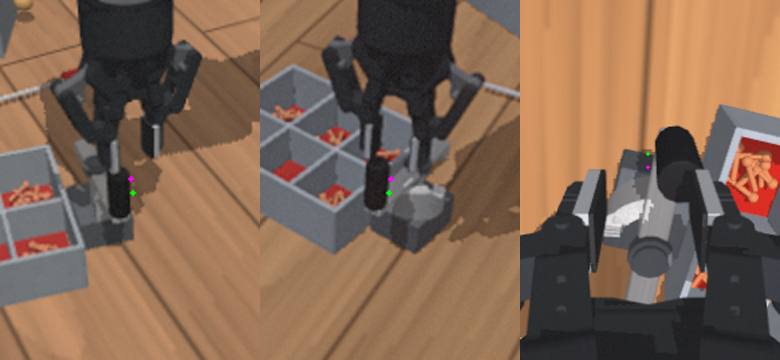

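```bash
python3 - <<'E'
from h import *
import pickle
F=pickle.load(open("F0.pkl","rb")); a,b=F["scene"],F["side"]
print(tri(a,(338/1.5,175/1.5),b,(437/1.5,180/1.5)), "+x? tip pairings")
print(tri(a,(338/1.5,175/1.5),b,(349/1.5,153/1.5)))
print(tri(a,(421/1.5,150/1.5),b,(437/1.5,180/1.5)))
print(F["wrist"]["rvec"],F["wrist"]["tvec"])
print({k:getattr(r,k) for k in dir(r) if k[0]!="_"})
E
```

```text
(array([ 0.57306222, -0.10721689,  0.15273805]), np.float64(0.005963927433719041)) +x? tip pairings
(array([0.62095621, 0.00358355, 0.24403696]), np.float64(0.0011126630508711986))
(array([5.25936224e-01, 1.97505834e-05, 2.41912561e-01]), np.float64(0.0048076638318671075))
[-2.84695290e+00 -1.13322805e-03  2.68822064e-03] [-0.57405947 -0.03825536  0.37904363]
{'PlanningError': <class 'station.PlanningError'>, 'tcp_to_tips': 0.017}
```

The pictures show the fingertips still above the knob. Their triangulated height is about 0.14, roughly 36 mm higher than the stated tool length gives (it was the same at the start), and the knob has not moved. I trust the cameras, so I'll back up to the aligned angle and lower further in stages, watching the force.

step_arm(increments=[-0.1,3.75,0,0,0,0.05,-0.1,3.75,0,0,0,0.05,-0.1,3.75,0,0,0,0.05,-0.1,3.75,0,0,0,0.05,0,0,0,0,0,0], hand=42)

```text
clock: 2.38
tool_pos: [0.5771, -0.1041, 0.1159]
tool_rot: [-0.0, 0.756, 0.655, -0.0]
contact_force: [0.7, 0.3, -1.1]
finger_gap: 0.0417
```

step_arm(increments=[0,0,5,0,0,0,0,0,5,0,0,0,0,0,5,0,0,0,0,0,5,0,0,0,0,0,0,0,0,0])

```text
clock: 2.8
tool_pos: [0.5759, -0.1039, 0.0946]
tool_rot: [-0.001, 0.755, 0.656, -0.001]
contact_force: [0.4, 0.6, -0.3]
finger_gap: 0.0419
```

```bash
cat > look.py <<'E'
from h import *
import sys
s=telemetry.read_state(); p=s["tool_pos"]; print(s["clock"],p,s["tool_rot"],s["contact_force"],s["finger_gap"])
I=[]
for n in("scene","side","wrist"):
    f=grab_frame(n); u,v=map(int,proj(f,[p[0],p[1],.115]) if n!="wrist" else (256,240)); h,w=(90,65) if n!="wrist" else (135,97)
    print(n,u-w,v-h)
    I.append(cv2.resize(f["image"][v-h:v+h,u-w:u+w],(260,360),interpolation=cv2.INTER_CUBIC))
cv2.imwrite(f"pics/{sys.argv[1]}.png",np.hstack(I))
E
python3 look.py c4
```

```text
2.8 [ 0.57591428 -0.10390022  0.09455143] [-7.94622980e-04  7.54705667e-01  6.56062858e-01 -5.01389947e-04] [ 0.39189851  0.59973699 -0.25873745] 0.041943489415257634
scene 160 42
side 222 48
wrist 159 105
```

View pics/c4.png

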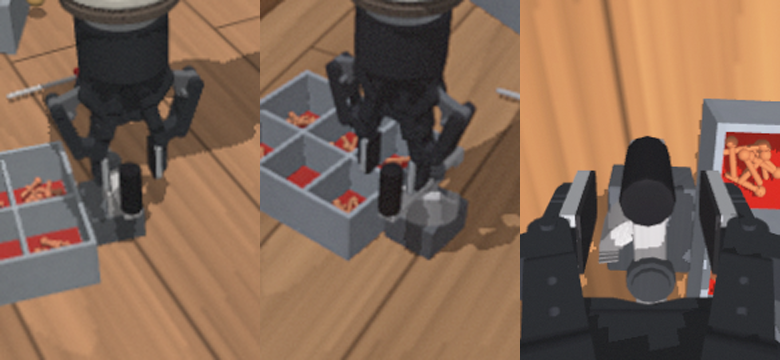

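```bash
python3 - <<'E'
from h import *
import pickle
F=pickle.load(open("F0.pkl","rb")); a,b=F["scene"],F["side"]
S=lambda x,y:(160+x/2,42+y/2); D=lambda x,y:(222+(x-260)/2,48+y/2)
print("-x",tri(a,S(158,176),b,D(434,193)))
print("+x",tri(a,S(105,188),b,D(371,170)))
print("knob",tri(a,S(131,188),b,D(391,190)))
for x in(.553,.599):
  for z in(.08,.1,.12):
    for f,o,k in((a,(160,42),0),(b,(222,48),260)):
      q=proj(f,[x,-.104,z]); print(x,z,((q-o)*2+[k,0]).round())
E
```

```text
-x (array([ 0.54015736, -0.11969192,  0.10039746]), np.float64(0.007672874855773555))
+x (array([ 0.59955481, -0.11011177,  0.11299709]), np.float64(0.002906339437618295))
knob (array([ 0.57508248, -0.10451081,  0.10540661]), np.float64(0.00038701914477535636))
0.553 0.08 [153. 201.]
0.553 0.08 [411. 219.]
0.553 0.1 [152. 186.]
0.553 0.1 [412. 202.]
0.553 0.12 [152. 170.]
0.553 0.12 [414. 185.]
0.599 0.08 [110. 216.]
0.599 0.08 [367. 203.]
0.599 0.1 [109. 201.]
0.599 0.1 [367. 186.]
0.599 0.12 [107. 184.]
0.599 0.12 [368. 169.]
```

step_arm(increments=[0,0,5,0,0,0,0,0,5,0,0,0,0,0,4,0,0,0,0,0,0,0,0,0])

```text
clock: 3.28
tool_pos: [0.5761, -0.1039, 0.0808]
tool_rot: [-0.001, 0.755, 0.656, -0.0]
contact_force: [0.4, 0.1, -0.6]
finger_gap: 0.0417
```

step_arm(increments=[0,0,0,0,0,0,0,0,0,0,0,0,0,0,0,0,0,0], hand=32)

```text
clock: 3.53
tool_pos: [0.5767, -0.1041, 0.0822]
tool_rot: [0.0, 0.755, 0.656, 0.0]
contact_force: [-0.2, -0.4, 0.0]
finger_gap: 0.0319
```

step_arm(increments=[-0.1,-3.75,0,0,0,-0.05,-0.1,-3.75,0,0,0,-0.05,-0.1,-3.75,0,0,0,-0.05,-0.1,-3.75,0,0,0,-0.05])

```text
clock: 3.87
tool_pos: [0.5628, -0.1037, 0.0827]
tool_rot: [0.001, 0.685, 0.729, 0.001]
contact_force: [11.2, -1.2, 2.1]
finger_gap: 0.0317
```

step_arm(increments=[-0.1,-3.75,0,0,0,-0.05,-0.1,-3.75,0,0,0,-0.05,-0.1,-3.75,0,0,0,-0.05,-0.1,-3.75,0,0,0,-0.05])

```text
clock: 4.2
tool_pos: [0.5492, -0.106, 0.0839]
tool_rot: [0.003, 0.608, 0.794, 0.002]
contact_force: [10.9, 3.0, 8.9]
finger_gap: 0.0317
```

```bash
python3 look.py c5
```

```text
4.2 [ 0.54915175 -0.10603903  0.08390607] [0.00275361 0.60843273 0.79359907 0.00159424] [10.91846029  2.96641037  8.89296094] 0.03172430994236552
scene 172 37
side 236 52
wrist 159 105
```

View pics/c5.png

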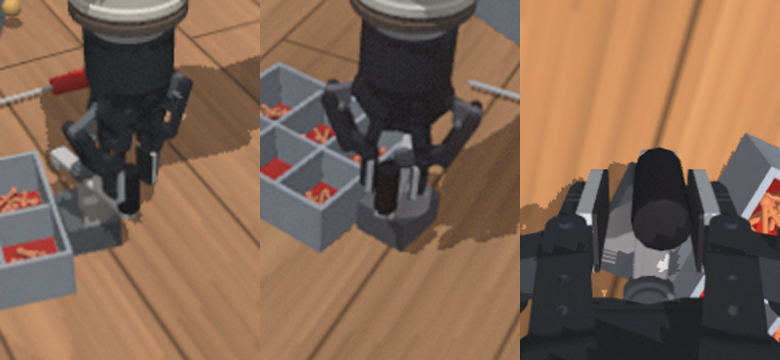

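The handle is turning, and the knob sits between the pads. Fz is 9 N upward because the knob is rising against the pad, so I raise the tool a little while continuing.

step_arm(increments=[-0.1,-3.75,-2,0,0,-0.05,-0.1,-3.75,-2,0,0,-0.05,-0.1,-3.75,-2,0,0,-0.05,-0.1,-3.75,0,0,0,-0.05])

```text
clock: 4.68
tool_pos: [0.533, -0.1111, 0.0883]
tool_rot: [0.0, 0.526, 0.85, 0.0]
contact_force: [4.4, 1.2, -1.0]
finger_gap: 0.0321
```

step_arm(increments=[-0.1,-3.75,0,0,0,-0.05,-0.1,-3.75,0,0,0,-0.05,-0.1,-3.75,0,0,0,-0.05,-0.1,-3.75,0,0,0,-0.05,-0.1,-3.75,0,0,0,-0.05])

```text
clock: 5.1
tool_pos: [0.5175, -0.1216, 0.0882]
tool_rot: [0.0, 0.416, 0.909, 0.0]
contact_force: [5.0, 1.3, -0.8]
finger_gap: 0.0319
```

step_arm(increments=[-0.1,-3.75,0,0,0,-0.05,-0.1,-3.75,0,0,0,-0.05,-0.1,-3.75,0,0,0,-0.05,-0.1,-3.75,0,0,0,-0.05,-0.1,-3.75,0,0,0,-0.05,-0.1,-3.75,0,0,0,-0.05])

```text
clock: 5.6
tool_pos: [0.5024, -0.1387, 0.088]
tool_rot: [-0.0, 0.276, 0.961, -0.0]
contact_force: [0.5, 0.9, 0.1]
finger_gap: 0.0324
```

step_arm(increments=[-0.1,-3.75,0,0,0,-0.05,-0.1,-3.75,0,0,0,-0.05,-0.1,-3.75,0,0,0,-0.05,-0.1,-3.75,0,0,0,-0.05,-0.1,-3.75,0,0,0,-0.05,-0.1,-3.75,0,0,0,-0.05])

```text
clock: 6.1
tool_pos: [0.4935, -0.1593, 0.088]
tool_rot: [-0.0, 0.129, 0.992, -0.0]
contact_force: [0.5, -0.4, 0.2]
finger_gap: 0.0322
```

```bash
python3 look.py c6
```

```text
6.1 [ 0.49352887 -0.15930419  0.08804797] [-1.22877572e-04  1.28854774e-01  9.91663466e-01 -4.12855130e-05] [ 0.51789091 -0.35114327  0.23324253] 0.03215453657942025
scene 185 14
side 276 46
wrist 159 105
```

View pics/c6.png

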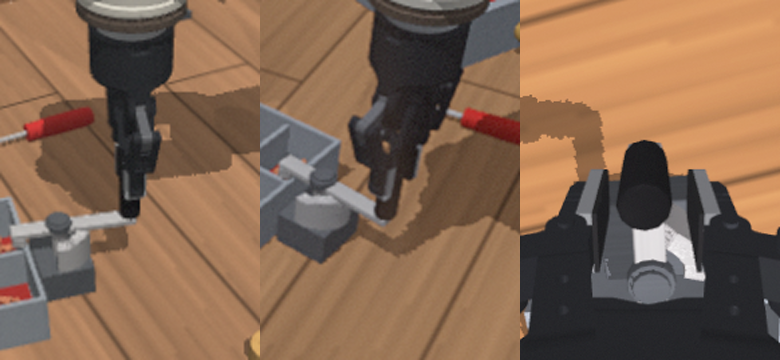

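The handle has swung over and no contact force shows. I push a little further to feel for the stop.

step_arm(increments=[-0.1,-3,0,0,0,-0.04,-0.1,-3,0,0,0,-0.04,0,0,0,0,0,0])

```text
clock: 6.5
tool_pos: [0.4925, -0.1651, 0.088]
tool_rot: [-0.0, 0.09, 0.996, -0.0]
contact_force: [-0.1, -0.0, -0.0]
finger_gap: 0.0319
```

step_arm(increments=[0,-1.5,0,0,0,-0.02,0,-1.5,0,0,0,-0.02,0,0,0,0,0,0])

```text
clock: 6.75
tool_pos: [0.492, -0.1679, 0.088]
tool_rot: [-0.0, 0.07, 0.998, 0.0]
contact_force: [1.0, 1.7, 0.3]
finger_gap: 0.0322
```

step_arm(increments=[0,-1.5,0,0,0,-0.02,0,-1,0,0,0,-0.01,0,0,0,0,0,0])

```text
clock: 7.0
tool_pos: [0.4918, -0.1697, 0.0879]
tool_rot: [0.0, 0.055, 0.998, 0.001]
contact_force: [2.4, 7.8, 0.1]
finger_gap: 0.0318
```

Resistance has stiffened to 8 N, which is the stop. I centre the tool, open, lift clear and check.

step_arm(increments=[0,3,0,0,0,0,0,3,0,0,0,0,0,0,0,0,0,0], hand=42)

```text
clock: 7.25
tool_pos: [0.4923, -0.1641, 0.088]
tool_rot: [-0.0, 0.055, 0.998, -0.0]
contact_force: [-0.2, -0.4, 0.8]
finger_gap: 0.0421
```

step_arm(increments=[0,0,-10,0,0,0,0,0,-20,0,0,0,0,0,-20,0,0,0,0,0,-20,0,0,0,0,0,-20,0,0,0,0,0,-20,0,0,0,0,0,0,0,0,0])

```text
clock: 7.83
tool_pos: [0.4934, -0.1652, 0.2027]
tool_rot: [0.003, 0.055, 0.998, -0.001]
contact_force: [0.2, -1.2, 0.3]
finger_gap: 0.0418
```

```bash
python3 - <<'E'
from h import *
s=telemetry.read_state(); print(s["clock"],s["tool_pos"],s["contact_force"])
I=[];
for n in("scene","side"):
    f=grab_frame(n); u,v=map(int,proj(f,[.54,-.17,.09])); u-=65; v=max(v-65,0); print(n,u,v)
    I.append(cv2.resize(f["image"][v:v+130,u:u+130],(390,390),interpolation=cv2.INTER_CUBIC))
cv2.imwrite("pics/c7.png",np.hstack(I))
E
```

```text
7.8333 [ 0.49336903 -0.16517926  0.20270891] [ 0.22148455 -1.23238693  0.31327347]
scene 162 53
side 253 70
```

View pics/c7.png

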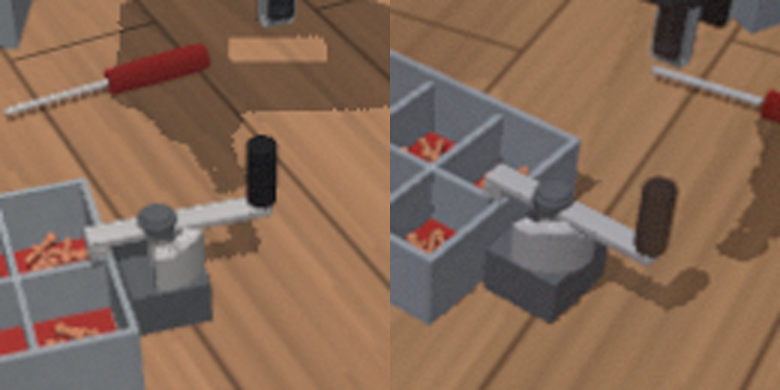

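The toe is over the rim. The knob is at scene-crop (261,172) and side-crop (656,217). I check its height and angle, and the plain knob.

```bash
python3 - <<'E'
from h import *
import pickle
F=pickle.load(open("F0.pkl","rb")); a,b=grab_frame("scene"),grab_frame("side")
S=lambda x,y:(162+x/3,53+y/3); D=lambda x,y:(253+(x-390)/3,70+y/3)
k,e=tri(a,S(261,172),b,D(656,217)); print(k,e, "angle from start",np.arctan2(k[1]+.178,k[0]-.566)%(2*np.pi)-1.43,"R",np.hypot(k[1]+.178,k[0]-.566))
for f,g,(u,v) in((a,F["scene"],(312,289)),(b,F["side"],(155,274))):
    print("plain diff",np.abs(f["image"][v-30:v+30,u-40:u+40].astype(int)-g["image"][v-30:v+30,u-40:u+40]).mean())
E
```

```text
[ 0.49263309 -0.1658267   0.09608964] 0.0004209872237806536 angle from start 1.547167025454763 R 0.07436997458983723
plain diff 4.549236111111111
plain diff 4.137638888888889
```

```bash
python3 -c "
from station import *
print(telemetry.read_state()['contact_force']); print(sign_off())"
```

```text
[ 0.15478715  0.30166248 -0.91111249]
the job is handed in; nothing more can be done
None
```

The divided tray's latch is locked: the handle is in the low notch with its toe over the tray's front rim. I let go, lifted clear and handed the job in at about 8 s.

I straddled the knob loosely with the jaws at 32 mm and swung the handle about its pivot over the cam. I pushed until the stop resisted at about 8 N.

**Last checks**
- **Angle:** the handle turned about 1.55 rad from its start.
- **Height:** the knob's midpoint measured 96 mm, against 99 mm expected in the notch. The cameras also read 1–2 mm low at the start.
- **Radius:** the knob sat 74 mm from the pivot, against the 75 mm given.
- **Contact:** forces on the tool were near zero after the lift.
- **Plain latch:** the arm never went near it after the start. Comparing pictures from before and after gave a mean difference of 4–5 grey levels. I took that as camera noise and did not measure its angle directly.

**What disagreed:** in the pictures the fingertips stood about 36 mm higher than the stated tool length implies. My first turning sweep therefore passed over the knob without touching it. I backed up, went lower by what the cameras showed, and the second sweep worked. I did not find the cause of the mismatch.

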